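# Rock the stuck bung out of the resin can

## Robot

A 7-joint arm with a two-finger parallel gripper is mounted at the origin on the work surface. World frame = base frame: x ahead of the robot, y to its left, z up, the work surface at z = 0. Lengths are in m, angles in rad, forces in N, time in s.
With the tool pointing down it reaches from about 0.4 to 0.85 m from the base axis. Payload 10.4 kg.
Tool frame: the origin (TCP) lies on the centre line of the jaws, within the pads' length; the fingertips stand 14 mm ahead of it and the grasp point (between the pads) lies 5 mm behind it (tip_reach is the z of the fingertips in the tool frame, in m); z points along the fingers, x is the direction in which the jaws open and shut, and the axes are right-handed (so a half turn about z gives the same grasp; the last joint's range is limited). The gripper opens to 87 mm and grips with 3 to 60 N. Pads are 19 mm wide; open, the fingers measure 117 mm over their backs; the gripper's body (75 mm by 190 mm) begins 51 mm behind the grasp point.
Start: joints at [1.118, 0.332, -0.065, 1.46, 0.022, 1.35, -0.088], TCP at [0.26, -0.568, 0.237] pointing down, gripper open.
Joint ranges: [-2.6, 2.6], [-0.5, 2.12], [-1.47, 1.34], [0.16, 2.42], [-1.27, 4.41], [0.06, 2.06], [-2.6, 2.6]. Speed limits (rad/s): [2.22, 2.22, 2.79, 2.79, 3.14, 3.14, 3.14].

## Interface

Orientations are given as a unit quaternion [x, y, z, w].
In Python, from bench import * gives the robot as it stands.
- The arm moves only by the tool carry_out, never from a script. Its argument "rows" is a list of rows, each a list of 5 numbers: the closure, from -1 (fully open) to 1 (shut), so that 0 is half open, then the shift along the tool's x, y, z in units of 30 mm (1.0 is 30 mm), then the turn about the tool's z in units of 5 degrees (1.0 is 5 degrees). In form: [[jaw, x, y, z, turn], ...]. A call has 1 to 20 rows; each row shifts and turns the pose as measured when the row begins, along the tool's axes as they then stand; what a row does not reach is not made up. A row lasts 1/12 s, in which the tool goes at most 41.7 mm and 7.16 degrees, less where a joint would pass 70% of its speed; a pose out of reach is approached as far as the arm can. A call is refused whole if a number of a shift passes 1 or a number of a turn 1, either way. A call with a gripper value outside its range is refused whole. The fingers move at their own pace and stop on an object; "force" is the grip in N (left out, the last holds). Time passes only in rows, so rows that do not move let the fingers close. It gives the time, the measured TCP pose, the force and the opening at its end, in the units of the state.
- read_state(): the state, without advancing time (a new reading comes with each control period).
- camera(name): name is "side" or "top"; returns the picture (400x640x3 uint8, blue, green, red); there is no depth.
- camera_info(name): a dict with "fx", "fy", "cx", "cy" (pixels), "extrinsics" (4x4, takes a point from camera to world coordinates). Camera axes: x right, y down, z forward; pixel columns grow to the right and rows downward; lengths in m; the calibration is good to about 2 mm. A picture is of the moment at which its call begins. camera_info takes no time and is no camera call.
- close_job(): hands the job in, once; it reports no verdict.
Trained networks look in the newest picture that a camera, given by its name, has taken for a name from the list of things; names that differ only in an ending like _2 or _b are one class to them, and where a whole thing is asked for, a point or a joint stands for the part that bears it (a point fixed in the world has none). Each returns a list of dicts, best first, with "conf" (0 to 1); they miss things now and then, are a little off and sometimes report something else, mostly with a low value. They report only what shows in the picture. A call takes as long as a camera call. They do not tell look-alikes from the thing itself.
- recognise(query, camera): "box" ([centre column, centre row, width, height] in pixels, round what is visible of it).
- silhouettes(query, camera): "mask" (400x640 bool, what is visible of it) and "box" ([centre column, centre row, width, height] in pixels, round what is visible of it).
- pinpoint(query, camera): "xy" ([column, row] in pixels: a listed point, or the origin of a listed thing).
The state is a dict: "time": time; "joint_positions": joint angles; "joint_vel": joint speeds; "joint_torque": joint torques, N m; "ee_pos": TCP position; "eef_rot": TCP orientation; "ft_force": force on the tool from outside, world axes, zero at the start; "torque": the same for the moment, N m; "width": finger opening in m.
Only numpy, scipy, OpenCV 4.12 (cv2) and the standard library are available. Lean on these libraries where they do the work, as an engineer would, in place of code of your own. Each camera call takes 0.05 s, during which the arm holds its last target. There are 200 camera calls.

## Task

Open the resin can: its push-in bung sticks too tightly for a straight pull, so rock it from side to side while pulling steadily until it comes free, without jerking it or lifting the can off its holder. Then stand the bung upright on its plug in the empty aluminium tray, let go, and leave everything else where it is.

Things in the scene. Friction and masses are not known exactly. Their poses are not given: they have to be found in the camera images.
- bung: The whole black rubber bung; origin at the centre of its underside, axes as bung_grip.
- bung_grip (a point): Centre of the upright paddle grip of the black rubber bung pushed into the can's mouth (bung 119 mm tall, 0.08 to 0.17 kg). The paddle is 32 mm thick along this frame's x, 46 mm wide along y, 60 mm tall (30 mm above and below this point); z points up out of the can. Under it a round flange, 58 mm across, 7 mm thick, rests on the lid.
- bung_foot (a point): Centre of the flat underside (34 mm across) of the bung's plug, 89 mm below the paddle's centre, same axes; 52 mm below the can's mouth when seated. The plug under the flange is round, 52 mm long, 34 mm across, with three square-edged ribs, 39 mm across and 2.5 mm thick, centred 7, 21 and 35 mm above this foot.
- can_mouth (a point): Centre of the round mouth (48 mm hole) in the lid of the square grey resin can, level with the lid's top, 123 mm above the bench; z up. The can, 152 mm square, 115 mm tall, 2.5 to 3 kg, stands loosely in a steel corner-post holder bolted to the bench: it cannot tip or slide but rises if pulled up by more than its weight.
- lip_ring (a point): Mid-point between two springy rubber lips inside the mouth, at the +x and -x sides of this frame, 9 mm below the lid's top, gripping the plug between its ribs. Straight or one-sided pulls lift the can instead. Tilted 0.15 to 0.2 rad to one side (any) and pulled with 10 to 20 N, it climbs a rib or so; tilted to the other side, another; and so on.
- can (a joint): How far the can is lifted off its holder, in m: 0 standing in it.
- tray_in (a point): Centre of the inner floor of the empty shallow square aluminium tray, 190 mm square outside, walls 4 mm thick and 22 mm high; the floor is 4 mm above the bench.
- pick: The hook pick, grey handle, lying on the bench, 215 mm long; leave alone. Origin at the bench under its shank, 20 mm beyond the handle.
- spray: White spray can, 64 mm across and 190 mm tall, at the far side; leave alone. Origin under its centre.
- solvent: Amber bottle, 84 mm across, 170 mm tall, at the far side; leave alone. Origin under its centre.
- blue_bottle: Blue bottle, 72 mm across, 180 mm tall, at the far side; leave alone. Origin under its centre.
- mix_cup: Clear mixing cup, 90 mm across, 100 mm tall, standing on the scale; leave alone. Origin under its centre.
- work_light: Black work light, 210 mm long, 50 mm wide, 40 mm high; leave alone. Origin under its centre.
- jar: White jar, 60 mm across, 70 mm tall, between can and tray; leave alone. Origin under its centre.
Mind the look-alikes: they are no part of the job. Several things have the shape of the bung; the one meant has the colours described above.

How it is judged:
On the way:
1. the bung is clear of the can's mouth (z of bung_foot in the frame of can_mouth above 0.004 m and value of joint can below 0.006 m), for 0.2 s.
At the end, for the whole second after the job is handed in: The bung stands upright (within 0.1 rad) and still on the tray's floor (foot within 6 mm of it, its centre within 80 mm of the tray's centre along either side), the can is down in its holder (within 4 mm), and the tray is within 40 mm of where it was (z of bung_foot in the frame of tray_in between -0.004 and 0.006 m and x of bung_foot in the frame of tray_in between -0.08 and 0.08 m and y of bung_foot in the frame of tray_in between -0.08 and 0.08 m and angle between bung_foot's own z axis and vertical below 0.1 rad and linear speed of bung below 0.02 m/s and value of joint can below 0.004 m and distance of tray_in from where it was at the start of the episode below 0.04 m); the robot touches nothing.
It fails at once if the can is lifted more than 6 mm off the floor of its holder (value of joint can above 0.006 m).
It fails at once if the bung is jerked: it moves faster than 0.25 m/s while its foot is still inside the mouth (linear speed of bung above 0.25 m/s and z of bung_foot in the frame of can_mouth below 0 m).
It fails at once if a bystander (hook pick, spray can, bottles, mixing cup, work light, jar) is knocked or moved by more than 30 mm (distance of any of pick, spray, solvent, blue_bottle, mix_cup, work_light, jar from where it was at the start of the episode above 0.03 m).
It also fails if it takes over 64 s, if anything falls off the work surface, if the arm or the gripper's body presses on something with over 40 N, if the wrist force passes 120 N, or if a joint passes its speed limit or range.

## Working session

There is one attempt and no reset: what is moved stays moved. The work goes in short steps, Python scripts to look and compute and a tool call to move; the robot and the scene stay as the last step left them, time stands still between calls to the robot, and variables do not carry over. Pictures are saved under pics/ and viewed, about 8 in all and at most 12, crops included, and the job is handed in when it is done.

Besides the shell and the picture viewer there is one more tool, called after "Call:" as name(argument=value, ...), one argument or row to a line, values as JSON. carry_out: Moves the arm, as the interface text tells. Its arguments: {"type":"object","properties":{"rows":{"type":"array","items":{"type":"array","items":{"type":"number"}}},"force":{"type":"number"}},"required":["rows"]}

```bash
mkdir -p pics; cat > h.py <<'E'
from bench import *
import numpy as np, cv2
from scipy.spatial.transform import Rotation as R
def ray(c,uv):
    i=camera_info(c);T=np.array(i["extrinsics"])
    d=T[:3,:3]@np.array([(uv[0]-i["cx"])/i["fx"],(uv[1]-i["cy"])/i["fy"],1]);return T[:3,3],d/np.linalg.norm(d)
def onz(c,uv,z):
    o,d=ray(c,uv);return o+d*(z-o[2])/d[2]
def tri(uv1,uv2):
    A=np.zeros((3,3));b=np.zeros(3)
    rs=[ray("side",uv1),ray("top",uv2)]
    for o,d in rs:
        P=np.eye(3)-np.outer(d,d);A+=P;b+=P@o
    p=np.linalg.solve(A,b);return p,[np.linalg.norm((np.eye(3)-np.outer(d,d))@(p-o)) for o,d in rs]
def proj(c,p):
    i=camera_info(c);T=np.array(i["extrinsics"]);q=T[:3,:3].T@(np.array(p)-T[:3,3]);return np.array([i["fx"]*q[0]/q[2]+i["cx"],i["fy"]*q[1]/q[2]+i["cy"]])
E
python3 - <<'E'
from h import *
np.set_printoptions(precision=3,suppress=True)
for c in("side","top"):
    im=camera(c);cv2.imwrite(f"pics/{c}0.png",im)
    print(c,np.array(camera_info(c)["extrinsics"]),camera_info(c)["fx"])
    for q in("bung_grip","can_mouth","bung_foot","lip_ring","tray_in","jar","mix_cup","spray","pick"):
        print(q,[(np.round(d["xy"],1).tolist(),round(d["conf"],2)) for d in pinpoint(q,c)[:4]])
s=read_state();print(s)
E
```

```text
side [[-0.97  -0.115  0.213  0.347]
 [-0.241  0.536 -0.809  0.903]
 [-0.021 -0.836 -0.548  0.746]
 [ 0.     0.     0.     1.   ]] 391.156815697159
bung_grip [([303.9, 180.4], 0.9), ([360.9, 163.4], 0.71), ([358.5, 153.7], 0.44), ([360.5, 174.2], 0.19)]
can_mouth [([363.8, 177.2], 0.97)]
bung_foot [([302.4, 201.6], 0.9)]
lip_ring [([359.1, 177.0], 0.73), ([304.5, 185.1], 0.21)]
tray_in [([336.7, 271.6], 0.86)]
jar [([290.1, 232.8], 0.84)]
mix_cup [([401.8, 162.7], 0.75)]
spray [([248.0, 250.3], 0.69)]
pick [([385.1, 247.2], 0.55)]
top [[-0.027 -0.981  0.193  0.345]
 [-1.     0.028  0.002  0.029]
 [-0.008 -0.193 -0.981  1.394]
 [ 0.     0.     0.     1.   ]] 437.2196571334656
bung_grip [([388.9, 239.6], 0.86), ([381.5, 178.6], 0.75), ([459.9, 224.8], 0.59)]
can_mouth [([386.0, 239.9], 0.78)]
bung_foot [([375.5, 186.0], 0.68), ([450.0, 229.0], 0.55)]
lip_ring [([388.2, 236.8], 0.87), ([327.8, 148.1], 0.26), ([327.9, 276.2], 0.2)]
tray_in [([283.9, 240.3], 0.59)]
jar [([325.4, 191.5], 0.78)]
mix_cup [([461.0, 277.8], 0.86), ([296.3, 158.0], 0.33)]
spray [([293.6, 158.5], 0.9), ([328.0, 275.2], 0.28), ([461.3, 277.3], 0.19)]
pick [([327.2, 276.0], 0.96)]
{'time': 1.0, 'joint_positions': array([ 1.118,  0.332, -0.065,  1.46 ,  0.022,  1.35 , -0.088]), 'joint_vel': array([ 0.001,  0.   , -0.   ,  0.001, -0.001, -0.001, -0.   ]), 'joint_torque': array([ -0.   , -62.306,   0.024, -39.012,  -0.061,   0.032,   0.   ]), 'ee_pos': array([ 0.26 , -0.568,  0.237]), 'eef_rot': array([ 0.842, -0.54 ,  0.   ,  0.   ]), 'ft_force': array([-0.083,  0.714,  0.739]), 'torque': array([0.027, 0.001, 0.03 ]), 'width': 0.08662539610053525}
```

View pics/side0.png

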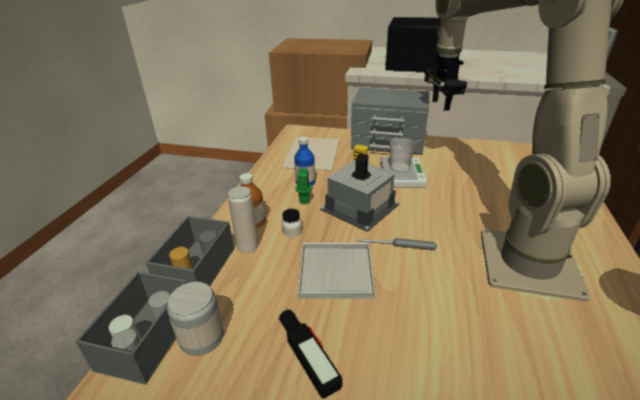

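View pics/top0.png

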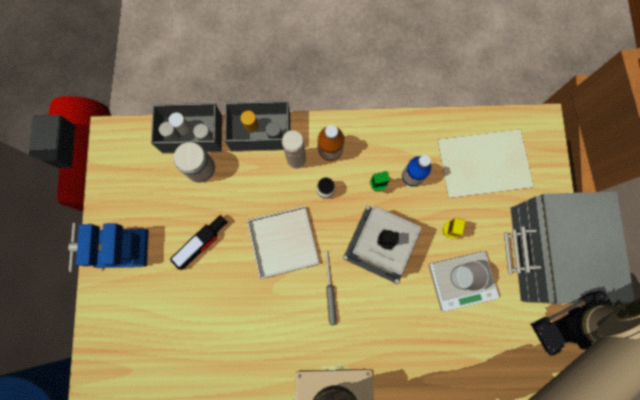

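Candidates for the bung are black at side (361,165)/top (389,239), green at side (304,186)/top (380,181), and yellow at side (361,150)/top (455,228). I choose the black one in the grey can and will check it in a close crop.

```bash
python3 - <<'E'
from h import *
np.set_printoptions(precision=4,suppress=True)
a=cv2.imread("pics/side0.png")[135:235,310:420];b=cv2.imread("pics/top0.png")[195:290,335:435]
a=cv2.resize(a,(400,400),interpolation=3);b=cv2.resize(b,(400,400),interpolation=3)
cv2.imwrite("pics/crop1.png",np.hstack([a,b]))
print("grip",tri((360.9,163.4),(388.9,239.6)))
print("mouth",tri((363.8,177.2),(386,239.9)), onz("top",(386,239.9),.123),onz("side",(363.8,177.2),.123))
print("tray",tri((336.7,271.6),(283.9,240.3)))
print("tray z",onz("top",(283.9,240.3),.004),onz("side",(336.7,271.6),.004))
for q,c,z in(("can","top",.115),("tray_in","top",.022)):
    for m in silhouettes(q,c)[:2]:
        k,_=cv2.findContours(m["mask"].astype(np.uint8),0,1);k=max(k,key=cv2.contourArea)
        r=cv2.boxPoints(cv2.minAreaRect(k));P=np.array([onz(c,x,z) for x in r]);print(q,m["conf"],r.tolist(),P,P.mean(0))
        e=P[1]-P[0];print(np.degrees(np.arctan2(e[1],e[0])))
for m in silhouettes("bung","top"):
    print(m["conf"],m["box"])
# dark px of bung top
E
```

```text
grip (array([ 0.4893, -0.1638,  0.1648]), [np.float64(0.0030668218136166493), np.float64(0.0030668218136167755)])
mouth (array([ 0.4862, -0.1632,  0.1175]), [np.float64(0.0048643879054765925), np.float64(0.004864387905476609)]) [ 0.4904 -0.1621  0.123 ] [ 0.4801 -0.1534  0.123 ]
tray (array([ 0.508 ,  0.1458, -0.0028]), [np.float64(0.004495030609828687), np.float64(0.004495030609828487)])
tray z [0.5117 0.1456 0.004 ] [0.502  0.1529 0.004 ]
can 0.71 [[349.2451477050781, 256.0263366699219], [373.0884704589844, 203.8690185546875], [422.4335021972656, 226.4267578125], [398.5901794433594, 278.5840759277344]] [[ 0.4471 -0.0537  0.115 ]
 [ 0.6002 -0.1309  0.115 ]
 [ 0.5282 -0.2729  0.115 ]
 [ 0.3785 -0.1932  0.115 ]] [ 0.4885 -0.1627  0.115 ]
-26.791792689166797
tray_in 0.62 [[245.01312255859375, 219.05572509765625], [305.098388671875, 204.91802978515625], [319.19671630859375, 264.8360595703125], [259.1114501953125, 278.9737548828125]] [[0.5809 0.2672 0.022 ]
 [0.6214 0.075  0.022 ]
 [0.4298 0.035  0.022 ]
 [0.3913 0.2224 0.022 ]] [0.5058 0.1499 0.022 ]
-78.09732875036566
tray_in 0.49 [[378.0, 230.0], [398.0, 230.0], [398.0, 249.0], [378.0, 249.0]] [[ 0.5341 -0.1538  0.022 ]
 [ 0.5323 -0.2169  0.022 ]
 [ 0.4724 -0.2132  0.022 ]
 [ 0.4741 -0.1506  0.022 ]] [ 0.5032 -0.1836  0.022 ]
-91.58587575773919
0.89 [380.3, 182.2, 24.0, 26.3]
0.85 [387.7, 239.7, 18.8, 19.5]
0.8 [454.2, 228.9, 19.9, 20.2]
0.25 [326.2, 189.1, 22.0, 22.0]
```

View pics/crop1.png

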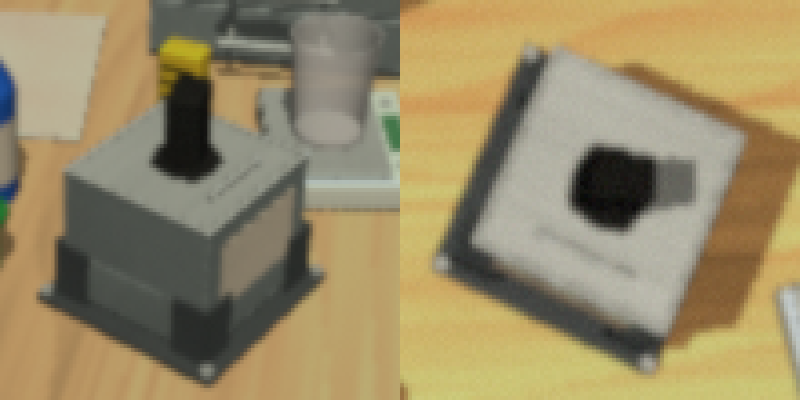

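The crop shows the black bung's paddle and flange seated in the grey can's lid, at side ≈(361,163) and top ≈(388,240). The yellow one stands separately behind it. Next I need the paddle's yaw, so I'll fit a silhouette model in both views.

```bash
cat > fit.py <<'E'
from h import *
def cam(c):
    i=camera_info(c);return np.array(i["extrinsics"]),i
def project(C,P):
    T,i=C;q=(P-T[:3,3])@T[:3,:3];return np.c_[i["fx"]*q[:,0]/q[:,2]+i["cx"],i["fy"]*q[:,1]/q[:,2]+i["cy"]]
t=np.linspace(0,2*np.pi,40)
def model(yaw):
    box=np.array([[a*.016,b*.023,z] for a in(-1,1) for b in(-1,1) for z in(.007,.067)])
    box[:,:2]=box[:,:2]@np.array([[np.cos(yaw),np.sin(yaw)],[-np.sin(yaw),np.cos(yaw)]])
    fl=np.vstack([np.c_[.029*np.cos(t),.029*np.sin(t),t*0+z] for z in(0,.007)])
    return box,fl
def render(C,pos,yaw,x0,y0,w,h,s=8):
    im=np.zeros((h*s,w*s),np.uint8)
    for P in model(yaw):
        uv=project(C,P+pos);k=cv2.convexHull(((uv-[x0-.5,y0-.5])*s).astype(np.float32)).astype(np.int32)
        cv2.fillConvexPoly(im,k,255)
    return cv2.resize(im,(w,h),interpolation=cv2.INTER_AREA)/255.
E
python3 - <<'E'
from fit import *
from scipy.optimize import minimize
win={"top":(374,226,24,28),"side":(345,154,32,34)}
res=[]
D={}
for c,(x,y,w,h) in win.items():
    g=cv2.imread(f"pics/{c}0.png").astype(float)
    g=g.max(2)[y:y+h,x:x+w]
    D[c]=np.clip((110-g)/80,0,1) if c=="top" else np.clip((75-g)/50,0,1)
    if c=="top": print(g.astype(int)[2:24])
C={c:cam(c) for c in win}
for deg in range(-90,90,6):
    out=[]
    for c,(x,y,w,h) in win.items():
        def f(p):
            r=cv2.GaussianBlur(render(C[c],np.array([p[0],p[1],.123]),np.radians(deg),x,y,w,h),(0,0),.8)
            return ((r-D[c])**2).sum()
        o=minimize(f,[.489,-.163],method="Nelder-Mead",options=dict(initial_simplex=[[.489,-.163],[.497,-.163],[.489,-.155]],maxiter=60))
        out+= [round(o.fun,2),o.x.round(4).tolist()]
    print(deg,out)
E
```

```text
[[178 176 178 177 179 177 178 173 170 160 160 159 164 172 174 174 175 177
  176 181 181 181 181 182]
 [175 174 171 178 178 176 174 163 145 124 114 119 131 138 145 148 151 160
  170 175 176 178 177 181]
 [176 176 176 177 170 176 166 138 103  74  58  60  75  81  85  93 101 120
  142 157 163 161 166 173]
 [176 181 177 176 175 170 145 107  65  34  32  27  34  34  33  36  46  65
   93 115 125 125 134 144]
 [178 178 180 178 166 152 116  72  33  25  19  21  26  26  22  28  27  33
   43  64  69  70  79  94]
 [180 183 183 174 160 124  73  38  20  16  21  26  26  23  30  23  30  22
   25  32  35  35  33  41]
 [180 180 177 173 147  96  45  22  14  21  21  29  22  23  28  26  27  24
   22  26  27  29  23  27]
 [180 177 175 164 123  70  30  12  20  22  25  24  26  23  26  22  25  25
   23  25  24  28  23  32]
 [181 178 171 151  98  51  20  17  15  23  27  26  25  24  24  29  26  23
   27  28  24  21  23  29]
 [181 178 169 138  85  36  20  15  14  27  22  27  27  26  25  27  22  26
   27  29  26  28  23  28]
 [178 181 168 132  72  38  10  12  18  22  25  25  28  26  28  29  26  23
   29  23  25  2
[... 2826 characters left out ...]
 [0.4919, -0.1658], np.float64(84.54), [0.4932, -0.1703]]
42 [np.float64(28.18), [0.4916, -0.1658], np.float64(97.84), [0.4935, -0.1702]]
48 [np.float64(29.52), [0.4919, -0.1662], np.float64(107.04), [0.4917, -0.1699]]
54 [np.float64(31.21), [0.4913, -0.166], np.float64(114.01), [0.4924, -0.1697]]
60 [np.float64(31.99), [0.4912, -0.1665], np.float64(117.39), [0.4926, -0.1685]]
66 [np.float64(32.95), [0.4913, -0.1659], np.float64(118.04), [0.4927, -0.1697]]
72 [np.float64(33.92), [0.4913, -0.1669], np.float64(115.87), [0.4928, -0.1693]]
78 [np.float64(34.45), [0.4912, -0.1666], np.float64(110.62), [0.4904, -0.1685]]
84 [np.float64(34.17), [0.491, -0.1659], np.float64(103.1), [0.494, -0.1707]]
```

```bash
python3 - <<'E'
from fit import *
from scipy.optimize import minimize
win={"top":(370,222,40,34),"side":(345,150,34,40)}
D={}
for c,(x,y,w,h) in win.items():
    g=cv2.imread(f"pics/{c}0.png").astype(float).max(2)[y:y+h,x:x+w]
    if c=="top": print(g.astype(int)[6:22,22:])
    else: print(g.astype(int)[2:34:2,6:28])
    D[c]=np.clip((90-g)/60,0,1)
    if c=="top": D[c]=np.clip((70-g)/25,0,1)
C={c:cam(c) for c in win}
for deg in range(-30,40,5):
    out=[]
    for c,(x,y,w,h) in win.items():
        W=np.ones((h,w))
        if c=="side": W[:6]=0
        def f(p):
            r=cv2.GaussianBlur(render(C[c],np.array([p[0],p[1],.123]),np.radians(deg),x,y,w,h),(0,0),.8)
            if c=="top": r=np.clip((r-.65)*6,0,1)
            return (W*(r-D[c])**2).sum()
        o=minimize(f,[.489,-.163],method="Nelder-Mead",options=dict(initial_simplex=[[.489,-.163],[.497,-.163],[.489,-.155]],maxiter=80))
        out+= [round(float(o.fun),2),o.x.round(4).tolist()]
    print(deg,out)
E
```

```text
[[176 181 181 181 181 182 180 179 178 176 178 180 178 176 178 175 176 176]
 [170 175 176 178 177 181 179 178 182 180 181 176 179 178 179 177 176 178]
 [142 157 163 161 166 173 177 180 179 179 178 180 179 176 178 176 181 176]
 [ 93 115 125 125 134 144 156 170 178 174 166 168 173 179 177 176 176 176]
 [ 43  64  69  70  79  94 115 145 156 151 143 141 154 158 160 160 161 172]
 [ 25  32  35  35  33  41  74 107 121 122 115 115 120 121 129 129 143 162]
 [ 22  26  27  29  23  27  55  86 101 104 102 105 107 104 104 109 131 162]
 [ 23  25  24  28  23  32  52  84  94 101  99 102 103 102 103 105 127 159]
 [ 27  28  24  21  23  29  54  83  97 102  97 100  98  97 100 103 128 163]
 [ 27  29  26  28  23  28  51  83  98  98 100 101 100 100 103 104 126 161]
 [ 29  23  25  25  27  34  51  86  95 105  98 101 101 101 101 101 129 159]
 [ 25  22  27  30  20  28  57  82  99 103 101 101 100 102 101 102 125 157]
 [ 20  21  27  27  27  34  57  88  97  99 102  99 101 102 101 108 128 158]
 [ 21  24  22  24  29  34  59  84 102 101 103 101  99 102 105 108 131 161]
 [ 22  19  21  31  26  47  69  91 104 101 103 107 
[... 1671 characters left out ...]
1662], 70.46, [0.4916, -0.1693]]
-20 [21.11, [0.492, -0.1661], 59.8, [0.4925, -0.1684]]
-15 [19.53, [0.4913, -0.1647], 48.96, [0.4926, -0.1688]]
-10 [20.52, [0.4912, -0.1647], 36.56, [0.4915, -0.1685]]
-5 [22.74, [0.4915, -0.1643], 24.86, [0.4919, -0.1683]]
0 [22.29, [0.4913, -0.1643], 16.01, [0.4915, -0.1684]]
5 [23.56, [0.4911, -0.1647], 12.86, [0.4919, -0.1691]]
10 [27.73, [0.4912, -0.1647], 13.4, [0.4923, -0.1683]]
15 [30.1, [0.4914, -0.1647], 16.35, [0.4918, -0.1682]]
20 [31.32, [0.4916, -0.1661], 24.71, [0.4921, -0.1687]]
25 [32.02, [0.4915, -0.1658], 36.1, [0.4925, -0.1691]]
30 [32.57, [0.4915, -0.1662], 47.39, [0.4918, -0.1687]]
35 [34.57, [0.4911, -0.1658], 58.94, [0.4928, -0.1688]]
```

```bash
python3 - <<'E'
from h import *
np.set_printoptions(precision=3,suppress=True)
print("cab top front robotside",tri((426,108),(530,301)))
print("cab floor",onz("top",(522,300),0.),onz("top",(505,232),.1),onz("top",(512,200),.25))
print("cup",onz("top",(470,276),.12))
print("green",tri((303.9,180.4),(381.5,178.6)))
E
```

```text
cab top front robotside (array([ 0.31 , -0.51 ,  0.229]), [np.float64(0.0010800370080080988), np.float64(0.0010800370080080734)])
cab floor [ 0.306 -0.592  0.   ] [ 0.507 -0.52   0.1  ] [ 0.573 -0.484  0.25 ]
cup [ 0.38  -0.398  0.12 ]
green (array([ 0.683, -0.166,  0.08 ]), [np.float64(0.0029086839192231906), np.float64(0.0029086839192231087)])
```

Call:
carry_out(
  rows=[
    [-1, 0, 0, -1, 0],
    [-1, 0, 0, -1, 0],
    [-1, 0, 0, -1, 0],
    [-1, -0.86, -0.4, 0, 0],
    [-1, -0.86, -0.4, 0, 0],
    [-1, -0.86, -0.4, 0, 0],
    [-1, -0.86, -0.4, 0, 0],
    [-1, -0.86, -0.4, 0, 0],
    [-1, -0.86, -0.4, 0, 0],
    [-1, -0.34, -0.93, 0, 0],
    [-1, -0.34, -0.93, 0, 0],
    [-1, -0.34, -0.93, 0, 0],
    [-1, -0.34, -0.93, 0, 0],
    [-1, -0.34, -0.93, 0, 0],
    [-1, -0.34, -0.93, 0, 0],
    [-1, -0.34, -0.93, 0, 0],
    [-1, -0.34, -0.93, 0, 0],
  ],
  force=40,
)

```text
time: 2.57
ee_pos: [0.4321, -0.2209, 0.332]
eef_rot: [0.838, -0.546, 0.003, 0.003]
ft_force: [0.2, -1.3, 0.3]
width: 0.0873
```

```bash
cat > to.py <<'E'
import sys
from h import *
# to.py x y z azimuth(tool x, deg): remaining move in current tool axes/units
s=read_state();r=R.from_quat(s["eef_rot"]).as_matrix();a=[float(v) for v in sys.argv[1:]]
np.set_printoptions(precision=4,suppress=True)
print("t",s["time"],"tcp",s["ee_pos"],"F",s["ft_force"],"w",s["width"],"tilt",np.degrees(np.arccos(-r[2,2])))
az=np.degrees(np.arctan2(r[1,0],r[0,0]));print("az",az,"ty",r[:,1])
print("units",r.T@(np.array(a[:3])-s["ee_pos"])/.03,"turn",((az-a[3]+90)%180-90)/5)
E
python3 to.py .4917 -.167 .26 -88
```

```text
t 2.5667 tcp [ 0.4321 -0.2209  0.332 ] F [ 0.1985 -1.3179  0.3337] w 0.08728927791218503 tilt 0.44585672949732275
az -66.16861146542522 ty [-0.9147 -0.404   0.0011]
units [-0.8576 -2.5466  2.392 ] turn 4.366277706914957
```

Call:
carry_out(
  rows=[
    [-1, -0.29, -0.85, 0, 0],
    [-1, -0.29, -0.85, 0, 0],
    [-1, -0.29, -0.85, 0, 0],
    [-1, 0, 0, 0.48, 0.87],
    [-1, 0, 0, 0.48, 0.87],
    [-1, 0, 0, 0.48, 0.87],
    [-1, 0, 0, 0.48, 0.87],
    [-1, 0, 0, 0.48, 0.87],
    [-1, 0, 0, 0, 0],
  ],
)

```text
time: 3.32
ee_pos: [0.4999, -0.1544, 0.2586]
eef_rot: [0.718, -0.696, 0.005, -0.001]
ft_force: [-0.1, 0.7, -0.5]
width: 0.087
```

```bash
python3 to.py .4917 -.167 .16 -88; python3 - <<'E'
from h import *
a=camera("side");b=camera("top")
a=cv2.resize(a[90:240,290:450],(400,375),interpolation=3);b=cv2.resize(b[165:315,320:480],(400,375),interpolation=3)
cv2.imwrite("pics/c2.png",np.hstack([a,b]))
E
```

```text
t 3.3167 tcp [ 0.4999 -0.1544  0.2586] F [-0.1457  0.6582 -0.5391] w 0.08701924557700048 tilt 0.5884399393772366
az -88.16625292018584 ty [-0.9995 -0.032  -0.008 ]
units [0.3909 0.3128 3.2883] turn -0.033250584037168095
```

View pics/c2.png

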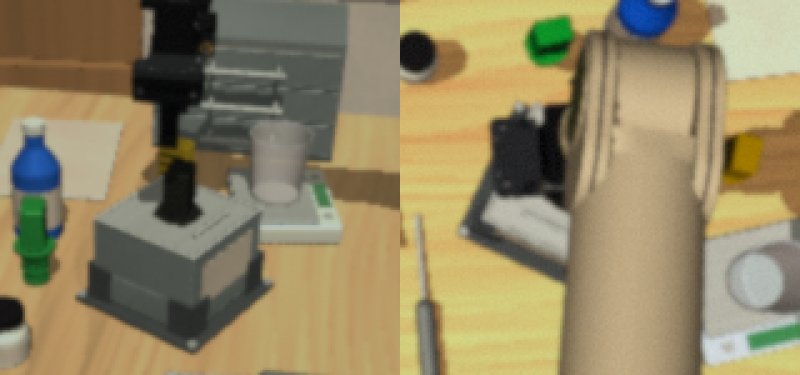

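The fingers sit above the black paddle, with the near finger at crop (168,130) and the paddle at (180,190). I'll correct the small offset and descend.

Call:
carry_out(
  rows=[
    [-1, 0.39, 0.31, 0, 0],
    [-1, 0, 0, 0.4, 0],
    [-1, 0, 0, 0.7, 0],
    [-1, 0, 0, 0.7, 0],
    [-1, 0, 0, 0.7, 0],
    [-1, 0, 0, 0.4, 0],
    [-1, 0, 0, 0.2, 0],
    [-1, 0, 0, 0, 0],
  ],
)

```text
time: 4.08
ee_pos: [0.4982, -0.1678, 0.1715]
eef_rot: [0.726, -0.687, 0.013, -0.004]
ft_force: [0.4, 0.2, -0.4]
width: 0.087
```

```bash
python3 to.py .4917 -.167 .16 -88
```

```text
t 4.0833 tcp [ 0.4982 -0.1678  0.1715] F [ 0.371   0.1851 -0.4253] w 0.08698213343139685 tilt 1.5460406816296912
az -86.83942256843008 ty [-0.9982 -0.0554 -0.0237]
units [-0.044   0.2254  0.3779] turn 0.23211548631398388
```

Call:
carry_out(
  rows=[
    [-1, 0, 0.22, 0.38, 0.23],
    [-1, 0, 0.1, 0.1, 0],
    [1, 0, 0, 0, 0],
    [1, 0, 0, 0, 0],
    [1, 0, 0, 0, 0],
    [1, 0, 0, 0, 0],
    [1, 0, 0, 0, 0],
    [1, 0, 0, 0, 0],
  ],
  force=40,
)

```text
time: 4.75
ee_pos: [0.493, -0.1685, 0.1628]
eef_rot: [0.721, -0.692, 0.017, -0.006]
ft_force: [-0.3, 0.2, -0.6]
width: 0.0548
```

```bash
python3 to.py .4917 -.167 .16 -88
```

```text
t 4.75 tcp [ 0.493  -0.1685  0.1628] F [-0.2823  0.2444 -0.5669] w 0.05483054421894825 tilt 2.0556055804150115
az -87.67785897787496 ty [-0.9986 -0.041  -0.0323]
units [-0.0531  0.044   0.0915] turn 0.0644282044250076
```

Call:
carry_out(
  rows=[
    [1, 0, 0, 0, 0],
    [1, 0, 0, 0, 0],
    [1, 0, 0, 0, 0],
  ],
)

```text
time: 5.0
ee_pos: [0.4932, -0.166, 0.1629]
eef_rot: [0.722, -0.692, 0.016, -0.007]
ft_force: [-0.3, -0.6, -1.2]
width: 0.048
```

Call:
carry_out(
  rows=[
    [1, 0, 0, 0, 0],
    [1, 0, 0, 0, 0],
    [1, 0, 0.1, -0.03, 0],
    [1, 0, 0.1, -0.03, 0],
    [1, 0, 0, 0, 0],
  ],
)

```text
time: 5.42
ee_pos: [0.4885, -0.1645, 0.1636]
eef_rot: [0.722, -0.691, 0.016, -0.009]
ft_force: [4.3, -2.1, -1.9]
width: 0.0478
```

Call:
carry_out(
  rows=[
    [1, 0, 0.12, -0.05, 0],
    [1, 0, 0.12, -0.08, 0],
    [1, 0, 0.0, -0.1, 0],
    [1, 0, 0, -0.1, 0],
  ],
)

```text
time: 5.75
ee_pos: [0.4818, -0.163, 0.1681]
eef_rot: [0.723, -0.691, 0.015, -0.012]
ft_force: [10.4, -2.6, -23.9]
width: 0.0459
```

Call:
carry_out(
  rows=[
    [1, 0, 0, 0, 0],
    [1, 0, 0, 0, 0],
    [1, 0, 0, 0, 0],
  ],
)

```text
time: 6.0
ee_pos: [0.4838, -0.164, 0.1679]
eef_rot: [0.723, -0.691, 0.018, -0.014]
ft_force: [3.9, -0.8, -5.5]
width: 0.0461
```

```bash
python3 to.py .4917 -.167 .16 -88; python3 - <<'E'
from h import *
a=camera("side");cv2.imwrite("pics/c3.png",cv2.resize(a[120:230,300:420],(720,660),interpolation=3)[:600])
print([ (d["xy"],d["conf"]) for q in("bung_grip","can_mouth") for d in pinpoint(q,"side")])
E
```

```text
t 6.0 tcp [ 0.4838 -0.164   0.1679] F [ 3.9167 -0.7969 -5.5364] w 0.04612216846377832 tilt 2.594752569718202
az -87.43030590480346 ty [-0.998  -0.0451 -0.0448]
units [ 0.1086 -0.2481  0.274 ] turn 0.11393881903930776
[([298.2, 182.2], 0.97), ([364.4, 162.2], 0.68), ([359.8, 175.9], 0.56)]
```

View pics/c3.png

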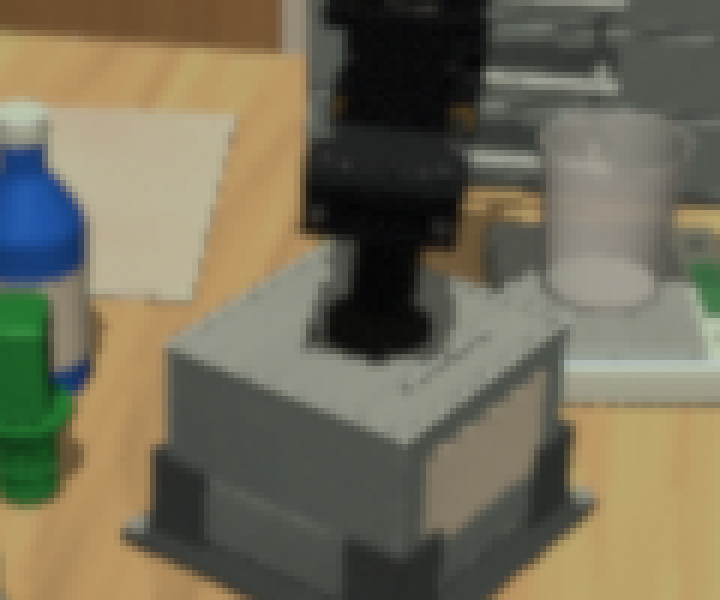

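The bung is gripped, tilted to the image right and slightly raised, with its flange at crop (375,335). The can is still seated in its posts. I'll keep pulling with the tilt held.

Call:
carry_out(
  rows=[
    [1, 0, 0.08, -0.05, 0],
    [1, 0, 0.05, -0.06, 0],
    [1, 0, 0.05, -0.06, 0],
    [1, 0, 0.05, -0.06, 0],
  ],
)

```text
time: 6.48
ee_pos: [0.4768, -0.1632, 0.1699]
eef_rot: [0.723, -0.691, 0.017, -0.015]
ft_force: [13.1, -2.7, -22.1]
width: 0.046
```

Call:
carry_out(
  rows=[
    [1, 0, -0.12, -0.02, 0],
    [1, 0, -0.12, -0.03, 0],
    [1, 0, -0.12, -0.03, 0],
    [1, 0, -0.12, -0.03, 0],
    [1, 0, -0.12, -0.03, 0],
    [1, 0, -0.12, -0.03, 0],
    [1, 0, -0.12, -0.03, 0],
  ],
)

```text
time: 7.07
ee_pos: [0.4887, -0.1675, 0.1696]
eef_rot: [0.72, -0.693, 0.007, -0.004]
ft_force: [-8.7, -2.1, -2.9]
width: 0.0457
```

Call:
carry_out(
  rows=[
    [1, 0, -0.2, -0.03, 0],
    [1, 0, -0.2, -0.04, 0],
    [1, 0, -0.2, -0.05, 0],
    [1, 0, -0.2, -0.06, 0],
    [1, 0, -0.1, -0.06, 0],
    [1, 0, -0.1, -0.06, 0],
  ],
)

```text
time: 7.57
ee_pos: [0.4977, -0.1669, 0.1692]
eef_rot: [0.718, -0.696, -0.016, 0.013]
ft_force: [-8.0, -0.9, -8.4]
width: 0.0458
```

Call:
carry_out(
  rows=[
    [1, 0, -0.2, -0.07, 0],
    [1, 0, -0.2, -0.07, 0],
    [1, 0, -0.15, -0.07, 0],
    [1, 0, -0.1, -0.07, 0],
  ],
)

```text
time: 7.9
ee_pos: [0.5022, -0.167, 0.169]
eef_rot: [0.716, -0.697, -0.032, 0.026]
ft_force: [-8.0, -0.6, -9.9]
width: 0.0457
```

```bash
python3 to.py .4917 -.167 .16 -88
```

```text
t 7.9 tcp [ 0.5022 -0.167   0.169 ] F [-7.9931 -0.6112 -9.9317] w 0.045706466700591815 tilt 4.699765641500039
az -88.42793793423816 ty [-0.9963 -0.0282  0.0813]
units [-0.0064  0.3236  0.3288] turn -0.08558758684763176
```

Call:
carry_out(
  rows=[
    [1, 0, -0.15, -0.1, 0],
    [1, 0, -0.1, -0.11, 0],
    [1, 0, -0.1, -0.11, 0],
    [1, 0, -0.05, -0.12, 0],
  ],
)

```text
time: 8.23
ee_pos: [0.5015, -0.166, 0.1701]
eef_rot: [0.715, -0.697, -0.048, 0.036]
ft_force: [-3.2, 0.4, -26.0]
width: 0.0457
```

Call:
carry_out(
  rows=[
    [1, 0, -0.12, -0.05, 0],
    [1, 0, -0.12, -0.06, 0],
  ],
)

```text
time: 8.4
ee_pos: [0.5047, -0.1671, 0.17]
eef_rot: [0.714, -0.697, -0.053, 0.04]
ft_force: [-7.9, -2.7, -12.4]
width: 0.0459
```

```bash
python3 to.py .4917 -.167 .16 -88; python3 - <<'E'
from h import *
a=camera("side");cv2.imwrite("pics/c4.png",cv2.resize(a[130:225,310:410],(640,600),interpolation=3))
cv2.imwrite("pics/side4.png",a)
b=cv2.imread("pics/side0.png")
# can shift check: register lower can front patch
for (x,y,w,h) in((330,190,30,15),(372,180,18,20)):
    r=cv2.matchTemplate(cv2.resize(a[y-4:y+h+4,x-4:x+w+4],None,fx=8,fy=8,interpolation=2),cv2.resize(b[y:y+h,x:x+w],None,fx=8,fy=8,interpolation=2),5)
    l=cv2.minMaxLoc(r);print(l[1],np.array(l[3])/8-4)
E
```

```text
t 8.4 tcp [ 0.5047 -0.1671  0.17  ] F [ -7.8865  -2.6652 -12.4152] w 0.04592357979848874 tilt 7.601988962602391
az -88.72039740011283 ty [-0.9911 -0.0247  0.1309]
units [-0.0051  0.386   0.3864] turn -0.14407948002256604
0.994720458984375 [0. 0.]
0.9977031946182251 [0. 0.]
```

View pics/c4.png

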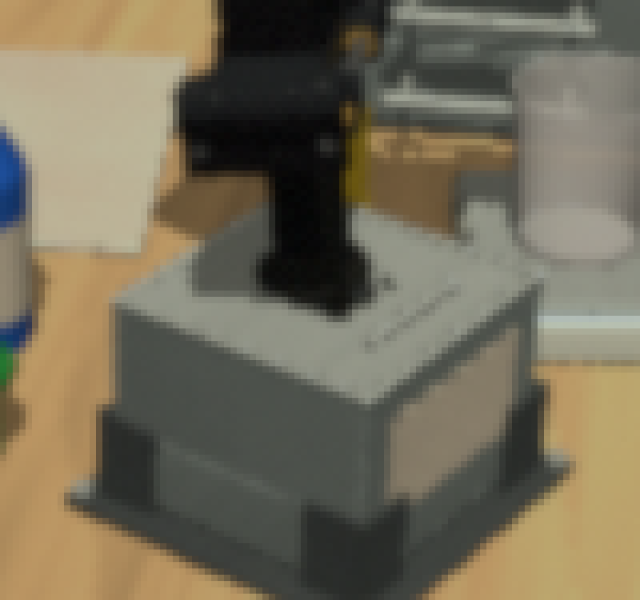

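```bash
cat > pose.py <<'E'
import sys
from fit import *
from scipy.optimize import least_squares
t=np.linspace(0,2*np.pi,60)
def cyl(r,a,b): return np.vstack([np.c_[r*np.cos(t),r*np.sin(t),t*0+z] for z in(a,b)])
def pts(p,az=0.): # p: x,y,lift of lip-pivot, tilt about y(+ = lean +x), tilt about x
    rot=R.from_euler("yx",[p[3],p[4]]).as_matrix()
    out=[]
    for P in(cyl(.029,0,.007),cyl(.017,-.052,0),cyl(.0195,-.0185,-.016),cyl(.0195,-.0325,-.03)):
        Q=P@rot.T+[p[0],p[1],.123+p[2]]; out.append(Q)
    return out
def lower(C,p,cols):
    lo=np.full(len(cols),-1.)
    for Q in pts(p):
        if Q is None: continue
        Q2=Q[Q[:,2]>.1225]
        if len(Q2)<3: continue
        h=cv2.convexHull(project(C,Q2).astype(np.float32))[:,0]
        for i,c in enumerate(cols):
            for a,b in zip(h,np.roll(h,-1,0)):
                if min(a[0],b[0])<=c<=max(a[0],b[0]) and a[0]!=b[0]:
                    lo[i]=max(lo[i],a[1]+(b[1]-a[1])*(c-a[0])/(b[0]-a[0]))
    return lo
def edge(im,x0=346,x1=376,y0=165,y1=188,th=65):
    g=im.max(2).astype(float);cols=[];lo=[]
    for x in range(x0,x1):
        col=g[y0:y1,x];k=np.where(col<th)[0]
        if len(k)==0: continue
        k=k[-1]
        if k+1>=len(col): continue
        cols.append(x);lo.append(y0+k+(th-col[k])/(col[k+1]-col[k]))
    return np.array(cols),np.array(lo)
if __name__=="__main__":
    C=cam("side")
    for f in sys.argv[1:]:
        im=cv2.imread(f);cols,lo=edge(im);print(f);print(cols[0],np.round(lo,1))
        best=None
        for l0 in(0,.008,.016):
          for t0 in(-.2,0,.2):
            def fn(p):
                m=lower(C,p,cols);e=np.where(m<0,4,m-lo);return np.r_[np.clip(e,-4,4),(p[1]+.1685)*500,p[4]*8]
            o=least_squares(fn,[.492,-.1685,l0,t0,0],diff_step=1e-3,x_scale=[.01,.01,.01,.1,.1],loss="soft_l1")
            if best is None or o.cost<best.cost: best=o
            print(round(o.cost,2),o.x.round(4))
E
python3 - <<'E'
import cv2
# c3 is a scaled crop: rescale back
import numpy as np
b=cv2.imread("pics/side0.png").copy()
c=cv2.imread("pics/c3.png");full=np.zeros((660,720,3),np.uint8);full[:600]=c
b[120:220,300:420]=cv2.resize(full,(120,110),interpolation=3)[:100]
cv2.imwrite("pics/side3.png",b)
E
python3 pose.py pics/side0.png pics/side3.png pics/side4.png
```

```text
pics/side0.png
352 [175.4 176.3 176.9 177.5 178.  178.4 178.6 178.7 178.8 179.3 179.5 179.4
 179.1 178.6 178.2 177.7 177.1 175.9]
1.99 [ 4.942e-01 -1.680e-01 -1.500e-03 -2.091e-01  1.000e-04]
0.87 [ 4.922e-01 -1.685e-01  7.000e-04 -2.000e-04 -8.000e-04]
0.76 [ 0.4914 -0.1684 -0.0023  0.1892  0.    ]
1.95 [ 4.939e-01 -1.675e-01 -2.000e-04 -2.053e-01 -3.900e-03]
0.87 [ 0.4922 -0.1685  0.0007  0.      0.    ]
24.05 [ 4.829e-01 -1.661e-01 -5.300e-03  1.680e-01  2.000e-04]
33.53 [ 0.4801 -0.1675 -0.007  -0.278  -0.0911]
7.03 [ 0.4948 -0.1636  0.0021  0.      0.    ]
26.61 [ 0.4911 -0.1674 -0.0073  0.2692  0.    ]
pics/side3.png
352 [176.1 176.1 177.  177.4 177.7 178.2 178.5 178.6 178.8 179.3 179.5 179.5
 179.1 178.7 178.6 178.5 178.3 178.1 177.7 177. ]
4.99 [ 0.488  -0.1667 -0.0035 -0.1313 -0.0047]
7.78 [ 0.492  -0.1685  0.      0.      0.    ]
6.95 [ 0.4906 -0.1667 -0.0033 -0.1047  0.    ]
8.04 [ 0.4876 -0.1677 -0.0039 -0.1216  0.    ]
5.12 [ 0.4886 -0.1673  0.0007  0.      0.0031]
28.94 [ 0.4955 -0.1682 -0.0072  0.0475  0.    ]
7.4 [ 0.4884 -0.168  -0.0015 -0.2149 -0.075 ]
6.18 [ 0.4904 -0.1667  0.0009 -0.0039  0.0051]
41.12 [ 0.492  -0.1685  0.016   0.2     0.    ]
pics/side4.png
350 [175.3 176.1 176.3 176.5 176.7 177.2 177.6 177.8 178.  178.3 178.6 179.2
 179.5 179.4 178.5 177.6 177.2 176.6]
6.33 [ 0.4992 -0.1682  0.     -0.2849  0.    ]
2.77 [ 0.4985 -0.1684  0.0015 -0.0797  0.0008]
7.62 [ 0.4914 -0.1685 -0.0005  0.232  -0.    ]
8.39 [ 0.4961 -0.1684 -0.002  -0.2377  0.    ]
5.56 [ 0.4958 -0.1686  0.0017  0.      0.    ]
0.92 [ 0.4978 -0.1683 -0.0032  0.1205  0.0459]
5.01 [ 0.4999 -0.1683 -0.0008 -0.2399  0.0354]
2.39 [ 0.4988 -0.1683  0.0018 -0.0816 -0.0024]
1.49 [ 4.981e-01 -1.684e-01 -1.300e-03  6.330e-02 -4.000e-04]
```

Call:
carry_out(
  rows=[
    [1, 0, -0.2, -0.03, 0],
    [1, 0, -0.25, -0.03, 0],
    [1, 0, -0.25, -0.04, 0],
    [1, 0, -0.25, -0.06, 0],
    [1, 0, -0.2, -0.08, 0],
    [1, 0, -0.2, -0.08, 0],
  ],
  force=55,
)

```text
time: 8.95
ee_pos: [0.5185, -0.1671, 0.1695]
eef_rot: [0.709, -0.698, -0.081, 0.064]
ft_force: [-28.2, 2.1, -2.6]
width: 0.0457
```

```bash
python3 - <<'E'
from h import *
cv2.imwrite("pics/side5.png",camera("side"))
E
python3 pose.py pics/side5.png;python3 to.py .4917 -.167 .16 -88
```

```text
pics/side5.png
348 [168.9 175.1 175.5 175.8 176.2 176.5 176.7 177.2 177.6 177.8 178.  178.3
 178.6 179.2 179.5 179.4 178.5 177.6 177.2 176.5]
11.09 [ 0.4996 -0.1683 -0.0006 -0.2424 -0.    ]
9.41 [ 4.975e-01 -1.686e-01  1.000e-04  0.000e+00  6.050e-02]
13.84 [ 4.913e-01 -1.684e-01 -3.000e-04  2.348e-01  0.000e+00]
11.16 [ 0.499  -0.1683 -0.0006 -0.2481  0.0018]
11.62 [ 0.4956 -0.1685  0.0019  0.      0.    ]
14.32 [ 4.917e-01 -1.693e-01 -3.000e-04  2.676e-01  0.000e+00]
10.42 [ 0.5011 -0.1678  0.0012 -0.1939  0.0276]
8.59 [ 0.4988 -0.1683  0.0017 -0.0822  0.0084]
5.64 [ 4.997e-01 -1.682e-01 -1.700e-03  1.046e-01 -2.000e-04]
t 9.0 tcp [ 0.5186 -0.1672  0.1694] F [-28.3516   0.7486   1.4772] w 0.04574964309130064 tilt 11.947201833180682
az -89.22581306364017 ty [-0.9785 -0.0185  0.2054]
units [-0.0095  0.8129  0.4929] turn -0.2451626127280349
```

Call:
carry_out(
  rows=[
    [1, 0, -0.1, -0.08, 0],
    [1, 0, -0.06, -0.09, 0],
    [1, 0, -0.05, -0.09, 0],
  ],
)

```text
time: 9.25
ee_pos: [0.5185, -0.1671, 0.17]
eef_rot: [0.708, -0.697, -0.091, 0.071]
ft_force: [-5.0, -0.6, -22.2]
width: 0.0458
```

```bash
python3 - <<'E'
from h import *
a=camera("side")
cv2.imwrite("pics/side6.png",a);cv2.imwrite("pics/c6.png",cv2.resize(a[130:225,310:410],(640,600),interpolation=3))
E
python3 to.py .4917 -.167 .16 -88
```

```text
t 9.3 tcp [ 0.5186 -0.1671  0.1699] F [ -6.7407  -1.4345 -20.4639] w 0.04539115070270998 tilt 13.244458192989663
az -89.35454396840674 ty [-0.9737 -0.0177  0.2272]
units [-0.0046  0.7977  0.5265] turn -0.2709087936813489
```

View pics/c6.png

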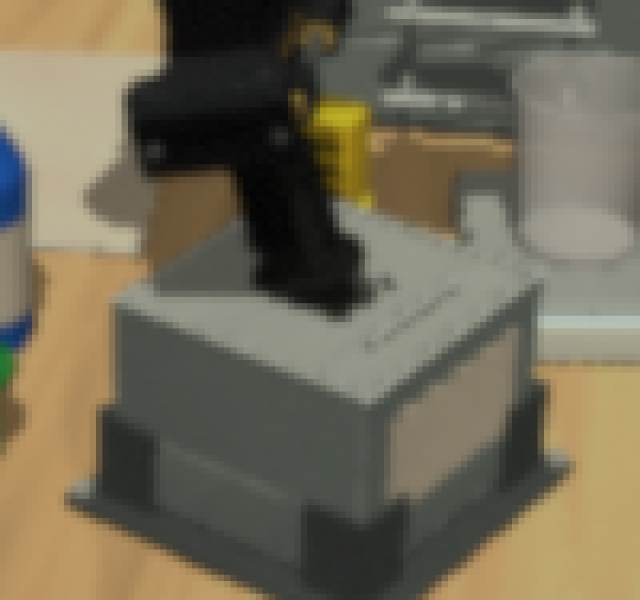

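The tool and bung now lean together to the image left. The flange's right edge is raised, with the plug visible at crop (345,310). I'll keep the pull on and rock the other way.

Call:
carry_out(
  rows=[
    [1, 0, -0.03, -0.09, 0],
    [1, 0, -0.03, -0.09, 0],
    [1, 0, -0.03, -0.09, 0],
    [1, 0, -0.03, -0.09, 0],
  ],
)

```text
time: 9.63
ee_pos: [0.5188, -0.1673, 0.1701]
eef_rot: [0.707, -0.697, -0.099, 0.076]
ft_force: [-7.0, -0.6, -22.6]
width: 0.0455
```

Call:
carry_out(
  rows=[
    [1, 0, 0.2, 0.0, 0],
    [1, 0, 0.2, 0.0, 0],
    [1, 0, 0.2, -0.01, 0],
    [1, 0, 0.2, -0.02, 0],
    [1, 0, 0.2, -0.03, 0],
    [1, 0, 0.2, -0.03, 0],
  ],
)

```text
time: 10.13
ee_pos: [0.4945, -0.1649, 0.1789]
eef_rot: [0.71, -0.696, -0.091, 0.065]
ft_force: [6.6, -1.7, -17.3]
width: 0.0454
```

```bash
python3 to.py .4917 -.167 .16 -88
```

```text
t 10.1333 tcp [ 0.4945 -0.1649  0.1789] F [  6.5745  -1.7119 -17.2841] w 0.0454477682982294 tilt 12.795093803484066
az -89.12412565561097 ty [-0.9756 -0.0233  0.2181]
units [ 0.0933 -0.0455  0.6337] turn -0.22482513112219352
```

```bash
cat > look.py <<'E'
import sys
from h import *
a=camera("side");n=sys.argv[1]
cv2.imwrite(f"pics/side{n}.png",a);cv2.imwrite(f"pics/c{n}.png",cv2.resize(a[130:225,310:410],(640,600),interpolation=3))
b=cv2.imread("pics/side0.png")
for (x,y,w,h) in((330,182,24,16),(378,182,14,18)):
    r=cv2.matchTemplate(cv2.resize(a[y-4:y+h+4,x-4:x+w+4],None,fx=8,fy=8,interpolation=2),cv2.resize(b[y:y+h,x:x+w],None,fx=8,fy=8,interpolation=2),5)
    l=cv2.minMaxLoc(r);print("can px shift",round(l[1],4),np.array(l[3])/8-4)
E
python3 look.py 7; python3 pose.py pics/side7.png|head -3
```

```text
can px shift 0.999 [0. 0.]
can px shift 0.9987 [0. 0.]
pics/side7.png
351 [175.1 175.3 175.2 176.  176.8 177.4 177.7 178.  178.3 178.6 179.2 179.5
 179.4 178.5 177.8 177.6 177.1 176.1 174.7 171.1]
```

View pics/c7.png

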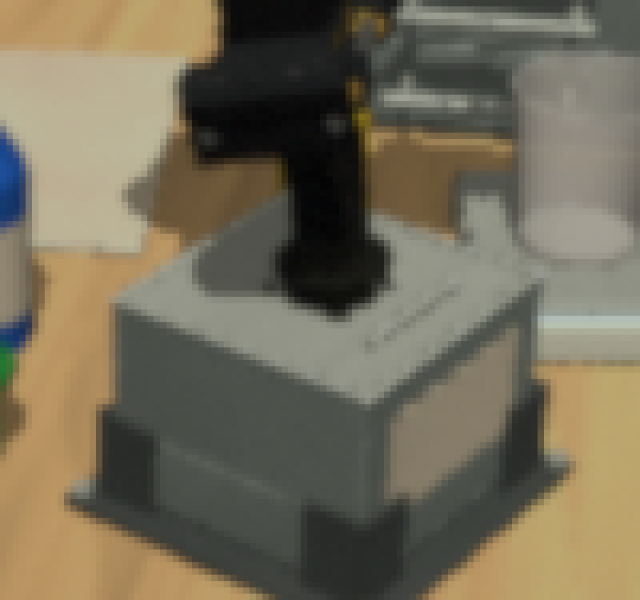

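The can hasn't shifted at all. The bung has climbed, with the flange now clear of the lid at crop (335,262) and the plug visible under it down to (335,315). I'll continue to the other side.

Call:
carry_out(
  rows=[
    [1, 0, 0.2, 0.0, 0],
    [1, 0, 0.2, 0.0, 0],
    [1, 0, 0.2, 0, 0],
    [1, 0, 0.2, -0.02, 0],
  ],
)

```text
time: 10.52
ee_pos: [0.4804, -0.1657, 0.185]
eef_rot: [0.711, -0.696, -0.08, 0.056]
ft_force: [16.1, -3.5, -30.0]
width: 0.0458
```

```bash
python3 to.py .4917 -.167 .16 -88; python3 look.py 8
```

```text
t 10.5167 tcp [ 0.4804 -0.1657  0.185 ] F [ 16.1442  -3.4946 -30.0311] w 0.0458047268832923 tilt 11.202547711618228
az -88.9843375931804 ty [-0.9813 -0.0241  0.1911]
units [ 0.0793 -0.5289  0.7449] turn -0.19686751863607982
can px shift 0.998 [2.75 1.  ]
can px shift 0.9941 [ 0.125 -0.25 ]
```

Call:
carry_out(
  rows=[
    [1, 0, 0.0, 0.08, 0],
  ],
)

```text
time: 10.65
ee_pos: [0.4808, -0.1662, 0.1846]
eef_rot: [0.711, -0.697, -0.077, 0.055]
ft_force: [2.6, -3.2, 5.3]
width: 0.046
```

```bash
python3 to.py .4917 -.167 .16 -88; python3 look.py 9
```

```text
t 10.65 tcp [ 0.4808 -0.1662  0.1846] F [ 2.6106 -3.1991  5.2793] w 0.04602340630346787 tilt 10.919724778902996
az -88.99085464124846 ty [-0.9822 -0.0235  0.1865]
units [ 0.0587 -0.508   0.7368] turn -0.19817092824969224
can px shift 0.999 [0. 0.]
can px shift 0.9987 [0. 0.]
```

View pics/c9.png

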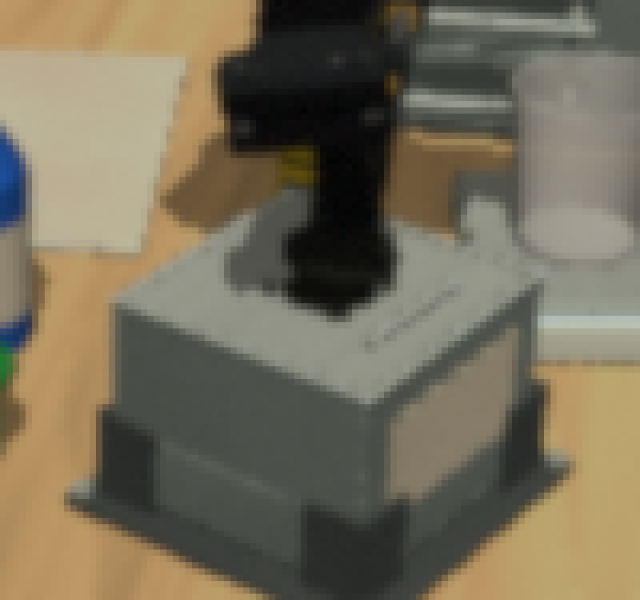

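The can is back down with zero shift. The bung is higher, its flange at crop (340,248) leaning right. I'll continue, keeping the pull below 20 N.

Call:
carry_out(
  rows=[
    [1, 0, 0.15, 0.02, 0],
    [1, 0, 0.15, 0.0, 0],
    [1, 0, 0.1, -0.01, 0],
  ],
)

```text
time: 10.95
ee_pos: [0.4756, -0.166, 0.1859]
eef_rot: [0.712, -0.696, -0.071, 0.049]
ft_force: [13.2, -2.4, -24.6]
width: 0.0455
```

```bash
python3 to.py .4917 -.167 .16 -88; python3 look.py 10; python3 pose.py pics/side10.png
```

```text
t 10.95 tcp [ 0.4756 -0.166   0.1859] F [ 13.2484  -2.3754 -24.6115] w 0.04545829924108793 tilt 9.92806109500851
az -88.86074510245781 ty [-0.9852 -0.0251  0.1693]
units [ 0.0715 -0.6746  0.7589] turn -0.1721490204915625
can px shift 0.999 [0. 0.]
can px shift 0.9986 [0. 0.]
pics/side10.png
352 [175.1 175.  176.  176.8 177.4 177.7 178.  178.2 178.6 179.2 179.5 179.4
 178.6 177.8 177.6 177.2 176.5 175.4 175.3 174.4 171.5]
7.57 [ 0.4917 -0.1684  0.001  -0.151  -0.    ]
8.75 [ 0.4915 -0.1684  0.0028  0.      0.    ]
7.61 [ 4.908e-01 -1.687e-01 -1.000e-04  1.553e-01  0.000e+00]
8.72 [ 0.4913 -0.1684 -0.0037  0.0057 -0.0221]
8.71 [ 0.4914 -0.1684  0.003  -0.0013 -0.0146]
10.06 [ 0.4922 -0.1685  0.002  -0.0006  0.    ]
8.65 [ 0.4915 -0.1683  0.0038 -0.019  -0.0442]
11.05 [ 0.4946 -0.1685  0.0029 -0.1159  0.    ]
22.97 [ 0.4958 -0.1682 -0.0069  2.0333  0.    ]
```

Call:
carry_out(
  rows=[
    [1, 0, -0.2, -0.05, 0],
    [1, 0, -0.2, -0.07, 0],
    [1, 0, -0.2, -0.08, 0],
    [1, 0, -0.2, -0.08, 0],
    [1, 0, -0.2, -0.08, 0],
  ],
)

```text
time: 11.42
ee_pos: [0.4935, -0.1702, 0.1881]
eef_rot: [0.709, -0.698, -0.081, 0.062]
ft_force: [-12.5, 0.4, -3.3]
width: 0.0461
```

```bash
python3 to.py .4917 -.167 .16 -88; python3 look.py 11
```

```text
t 11.4167 tcp [ 0.4935 -0.1702  0.1881] F [-12.5298   0.4103  -3.2754] w 0.04607570379012164 tilt 11.701010645522324
az -89.27766916248652 ty [-0.9795 -0.0181  0.2008]
units [-0.0808 -0.1314  0.9334] turn -0.2555338324973036
can px shift 0.9989 [0. 0.]
can px shift 0.9987 [0. 0.]
```

Call:
carry_out(
  rows=[
    [1, 0, -0.2, -0.09, 0],
    [1, 0, -0.2, -0.1, 0],
    [1, 0, -0.2, -0.1, 0],
    [1, 0, -0.15, -0.1, 0],
  ],
)

```text
time: 11.8
ee_pos: [0.5059, -0.17, 0.1913]
eef_rot: [0.707, -0.698, -0.094, 0.072]
ft_force: [-8.3, -0.4, -17.6]
width: 0.0454
```

```bash
python3 to.py .4917 -.167 .16 -88; python3 look.py 12
```

```text
t 11.8 tcp [ 0.5059 -0.17    0.1913] F [ -8.3032  -0.3696 -17.6272] w 0.045405999646905684 tilt 13.643243840201308
az -89.48946667862988 ty [-0.9722 -0.0163  0.2336]
units [-0.0695  0.2153  1.1277] turn -0.29789333572597626
can px shift 0.999 [0. 0.]
can px shift 0.9987 [0. 0.]
```

Call:
carry_out(
  rows=[
    [1, 0, -0.15, -0.1, 0],
    [1, 0, -0.15, -0.1, 0],
    [1, 0, -0.15, -0.1, 0],
    [1, 0, -0.1, -0.1, 0],
  ],
)

```text
time: 12.18
ee_pos: [0.511, -0.17, 0.1918]
eef_rot: [0.704, -0.697, -0.11, 0.084]
ft_force: [-8.8, -0.8, -22.0]
width: 0.0456
```

```bash
python3 to.py .4917 -.167 .16 -88; python3 look.py 13
```

```text
t 12.1833 tcp [ 0.511  -0.17    0.1918] F [ -8.7544  -0.8455 -21.9793] w 0.045554781732354444 tilt 15.906692309357725
az -89.70340379961887 ty [-0.9623 -0.0152  0.2715]
units [-0.0622  0.3307  1.1997] turn -0.3406807599237737
can px shift 0.999 [0. 0.]
can px shift 0.9987 [0. 0.]
```

View pics/c13.png

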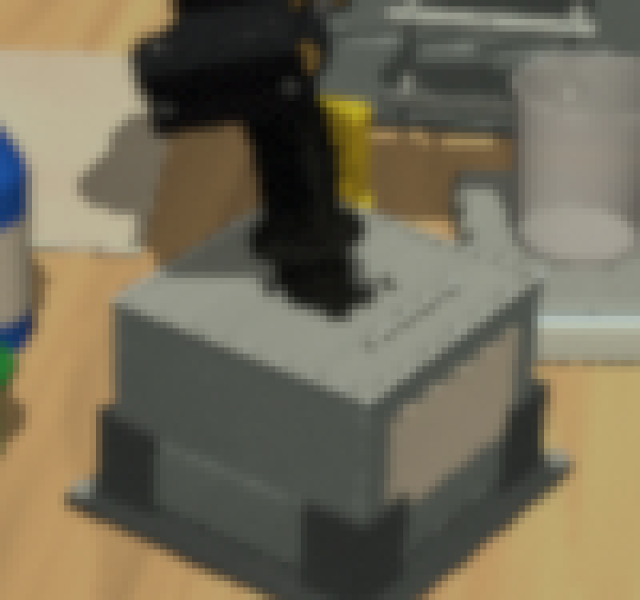

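The bung leans left with more plug showing, the flange at crop (300,235) and the can still. I'll rock back right with a gentle pull.

Call:
carry_out(
  rows=[
    [1, 0, 0.2, 0.0, 0],
    [1, 0, 0.2, 0.02, 0],
    [1, 0, 0.2, 0.02, 0],
    [1, 0, 0.2, 0.02, 0],
    [1, 0, 0.2, 0.02, 0],
  ],
)

```text
time: 12.65
ee_pos: [0.4859, -0.1662, 0.1974]
eef_rot: [0.706, -0.695, -0.108, 0.078]
ft_force: [7.8, -1.3, -16.6]
width: 0.0455
```

```bash
python3 to.py .4917 -.167 .16 -88; python3 look.py 14
```

```text
t 12.65 tcp [ 0.4859 -0.1662  0.1974] F [  7.7715  -1.3308 -16.5938] w 0.04550215358797116 tilt 15.325321000439734
az -89.44270732182603 ty [-0.9652 -0.0208  0.2606]
units [ 0.0836 -0.5119  1.1491] turn -0.28854146436520695
can px shift 0.999 [0. 0.]
can px shift 0.9988 [0. 0.]
```

Call:
carry_out(
  rows=[
    [1, 0, 0.2, 0.03, 0],
    [1, 0, 0.2, 0.03, 0],
    [1, 0, 0.15, 0.02, 0],
  ],
)

```text
time: 12.95
ee_pos: [0.4767, -0.1665, 0.1996]
eef_rot: [0.708, -0.696, -0.099, 0.071]
ft_force: [11.7, -3.2, -20.5]
width: 0.046
```

```bash
python3 to.py .4917 -.167 .16 -88; python3 look.py 15
```

```text
t 12.95 tcp [ 0.4767 -0.1665  0.1996] F [ 11.6943  -3.2354 -20.528 ] w 0.045970513083082594 tilt 13.964786825361555
az -89.3264949927593 ty [-0.9711 -0.0213  0.2377]
units [ 0.0768 -0.7982  1.1629] turn -0.26529899855185873
can px shift 0.999 [0. 0.]
can px shift 0.9986 [0. 0.]
```

Call:
carry_out(
  rows=[
    [1, 0, 0.2, 0.04, 0],
    [1, 0, 0.2, 0.04, 0],
    [1, 0, 0.15, 0.03, 0],
  ],
)

```text
time: 13.25
ee_pos: [0.4675, -0.1667, 0.2014]
eef_rot: [0.709, -0.696, -0.09, 0.064]
ft_force: [14.1, -3.1, -20.7]
width: 0.046
```

```bash
python3 to.py .4917 -.167 .16 -88; python3 look.py 16
```

```text
t 13.25 tcp [ 0.4675 -0.1667  0.2014] F [ 14.1493  -3.0614 -20.6941] w 0.04603128170804737 tilt 12.65403638501331
az -89.17846429561958 ty [-0.9762 -0.0224  0.2156]
units [ 0.0743 -1.0838  1.1729] turn -0.23569285912391535
can px shift 0.999 [0. 0.]
can px shift 0.9987 [0. 0.]
```

Call:
carry_out(
  rows=[
    [1, 0, -0.2, -0.06, 0],
    [1, 0, -0.2, -0.08, 0],
    [1, 0, -0.2, -0.09, 0],
    [1, 0, -0.2, -0.09, 0],
    [1, 0, -0.2, -0.1, 0],
    [1, 0, -0.2, -0.1, 0],
    [1, 0, -0.2, -0.1, 0],
  ],
)

```text
time: 13.88
ee_pos: [0.4989, -0.1694, 0.2106]
eef_rot: [0.705, -0.697, -0.101, 0.076]
ft_force: [-8.5, 1.3, -8.5]
width: 0.0456
```

```bash
python3 to.py .4917 -.167 .16 -88; python3 look.py 17
```

```text
t 13.8833 tcp [ 0.4989 -0.1694  0.2106] F [-8.4587  1.312  -8.4967] w 0.04557925142534441 tilt 14.566049082655775
az -89.60077654927521 ty [-0.9684 -0.0158  0.2489]
units [-0.0206 -0.189   1.6945] turn -0.320155309855042
can px shift 0.999 [0. 0.]
can px shift 0.9987 [0. 0.]
```

Call:
carry_out(
  rows=[
    [1, 0, -0.2, -0.1, 0],
    [1, 0, -0.2, -0.11, 0],
    [1, 0, -0.2, -0.11, 0],
    [1, 0, -0.15, -0.11, 0],
  ],
)

```text
time: 14.27
ee_pos: [0.5179, -0.1668, 0.2197]
eef_rot: [0.705, -0.696, -0.11, 0.082]
ft_force: [-5.2, 0.9, 0.2]
width: 0.0454
```

```bash
python3 to.py .4917 -.167 .16 -88; python3 look.py 18
```

```text
t 14.2667 tcp [ 0.5179 -0.1668  0.2197] F [-5.2364  0.8934  0.2333] w 0.04542110219619777 tilt 15.731947829454501
az -89.60774257693389 ty [-0.9632 -0.0175  0.268 ]
units [0.0803 0.3094 2.1494] turn -0.3215485153867775
can px shift 0.999 [0. 0.]
can px shift 0.9988 [0. 0.]
```

Call:
carry_out(
  rows=[
    [1, 0, 0.05, -0.1, 0],
    [1, 0, 0.05, -0.1, 0],
    [1, 0, 0.05, -0.1, 0],
  ],
)

```text
time: 14.57
ee_pos: [0.5179, -0.1664, 0.2329]
eef_rot: [0.706, -0.696, -0.108, 0.08]
ft_force: [-0.0, 0.2, -1.9]
width: 0.0456
```

```bash
python3 to.py .4917 -.167 .16 -88; python3 look.py 19
```

```text
t 14.5667 tcp [ 0.5179 -0.1664  0.2329] F [-0.0397  0.184  -1.9015] w 0.045614712562018205 tilt 15.458781349916297
az -89.52038660727311 ty [-0.9645 -0.0189  0.2634]
units [0.1122 0.2019 2.5706] turn -0.3040773214546221
can px shift 0.999 [0. 0.]
can px shift 0.9987 [0. 0.]
```

Call:
carry_out(
  rows=[
    [1, 0, 0.1, -0.3, 0],
    [1, 0, 0.1, -0.3, 0],
    [1, 0, 0.1, -0.3, 0],
    [1, 0, 0.1, -0.3, 0],
    [1, 0, 0.15, -0.5, 0],
    [1, 0, 0.15, -0.5, 0],
    [1, 0, 0, 0, 0],
  ],
)

```text
time: 15.2
ee_pos: [0.5147, -0.17, 0.312]
eef_rot: [0.705, -0.696, -0.105, 0.079]
ft_force: [0.6, 1.1, -1.4]
width: 0.0453
```

```bash
python3 to.py .507 .148 .25 -88; python3 - <<'E'
from h import *
a=camera("side");b=camera("top")
cv2.imwrite("pics/c20.png",np.hstack([cv2.resize(a[60:230,290:450],(400,425),interpolation=3),cv2.resize(b[165:315,320:480],(400,425),interpolation=3)]))
E
```

```text
t 15.2 tcp [ 0.5147 -0.17    0.312 ] F [ 0.6337  1.1315 -1.3528] w 0.04530234968602754 tilt 15.130283490646649
az -89.56525365325243 ty [-0.966  -0.0174  0.2581]
units [-10.5123  -0.4705   2.4393] turn -0.31305073065048533
```

View pics/c20.png

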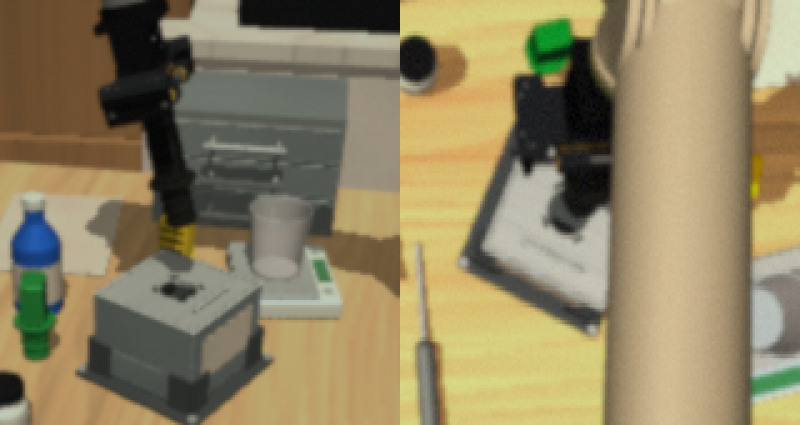

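The bung is free of the mouth: flange at left crop (172,180), foot at (185,222), and the can hole is visible at (180,290). It hangs tilted with the tool. I'll carry it over the tray while measuring its tilt.

Call:
carry_out(
  rows=[
    [1, -0.6, 0, 0, 0],
    [1, -0.9, 0, 0, 0],
    [1, -0.9, 0, 0, 0],
    [1, -0.9, 0, 0, 0],
    [1, -0.9, 0, 0, 0],
    [1, -0.9, 0, 0, 0],
    [1, -0.9, 0, 0, 0],
    [1, -0.9, 0, 0, 0],
    [1, -0.9, 0, 0, 0],
    [1, -0.9, 0, 0, 0],
    [1, -0.9, 0, 0, 0],
    [1, -0.5, 0, 0, 0],
    [1, 0, 0, 0, 0],
  ],
)

```text
time: 16.38
ee_pos: [0.5072, 0.1439, 0.3064]
eef_rot: [0.702, -0.698, -0.114, 0.087]
ft_force: [-0.6, 0.7, -1.7]
width: 0.0458
```

```bash
python3 to.py .52 .149 .25 -88; cat > est.py <<'E'
from fit import *
import sys
n=sys.argv[1]
s=read_state();r=R.from_quat(s["eef_rot"]).as_matrix();tcp=s["ee_pos"]
im=camera("side");cv2.imwrite(f"pics/side{n}.png",im)
print([(np.round(d["xy"],1).tolist(),round(d["conf"],2)) for d in pinpoint("bung_foot","side")],[(np.round(d["box"]).tolist(),round(d["conf"],2)) for d in recognise("bung","side")])
C=cam("side");t=np.linspace(0,6.283,50)
def cyl(rr,a,b): return np.vstack([np.c_[rr*np.cos(t),rr*np.sin(t),t*0+z] for z in(a,b)])
u=project(C,np.array([tcp]))[0];x0,y0=int(u[0])-45,int(u[1])-15;w,h=90,100
g=im.max(2).astype(float)[y0:y0+h,x0:x0+w];D=np.clip((80-g)/50,0,1)
best=[]
jaw=r[:,0]
for L in np.arange(.085,.112,.003):
  for a in np.arange(-.5,.5,.04):
    # bung up axis in plane perpendicular to jaw: rotate world up
    up=np.array([np.sin(a),0,np.cos(a)]);up-=jaw*(up@jaw);up/=np.linalg.norm(up)
    M=np.c_[np.cross(jaw,up),jaw,up]
    foot=tcp-up*L
    m=np.zeros((h*4,w*4),np.uint8)
    for P in(cyl(.017,0,.052),cyl(.029,.052,.059)):
        uv=project(C,P@M.T+foot);cv2.fillConvexPoly(m,cv2.convexHull(((uv-[x0-.5,y0-.5])*4).astype(np.int32)),255)
    m=cv2.GaussianBlur(cv2.resize(m,(w,h),interpolation=3)/255.,(0,0),.8)
    # compare below flange only
    fz=project(C,np.array([foot+up*.056]))[0];yy,xx=np.mgrid[y0:y0+h,x0:x0+w]
    d=project(C,np.array([foot]))[0]-fz;W=((xx-fz[0])*d[0]+(yy-fz[1])*d[1])>0
    W&=np.hypot(xx-fz[0],yy-fz[1])<40
    best.append((((m-D)**2*W).sum(),round(L,3),round(a,2),foot.round(4).tolist()))
for b in sorted(best)[:4]:print(b)
E
python3 est.py 21
```

```text
t 16.3833 tcp [0.5072 0.1439 0.3064] F [-0.5674  0.6657 -1.6639] w 0.04578245237565263 tilt 16.44457299093484
az -89.95875602965376 ty [-0.9598 -0.0114  0.2805]
units [-0.0983 -0.9384  1.688 ] turn -0.3917512059307512
[([305.9, 204.0], 0.89)] [([340.0, 186.0, 25.0, 51.0], 0.65), ([358.0, 152.0, 17.0, 17.0], 0.54)]
(np.float64(266.72884714043454), np.float64(0.109), np.float64(0.1), [0.4963, 0.148, 0.198])
(np.float64(270.071302239066), np.float64(0.109), np.float64(0.06), [0.5007, 0.148, 0.1976])
(np.float64(272.2570520105775), np.float64(0.109), np.float64(0.14), [0.492, 0.148, 0.1985])
(np.float64(275.4923592337866), np.float64(0.109), np.float64(0.02), [0.505, 0.1481, 0.1975])
```

```bash
python3 - <<'E'
from fit import *
im=cv2.imread("pics/side21.png").max(2).astype(int)
C=cam("side");tcp=read_state()["ee_pos"];print("tcp px",project(C,np.array([tcp])))
for a in(0,.1,.2,.3):
    print(a,[project(C,np.array([tcp-np.array([np.sin(a),0,np.cos(a)])*L]))[0].round(1).tolist() for L in(.04,.099)])
for y in range(150,222,3):
    k=np.where(im[y,300:380]<70)[0]+300
    print(y,k.min() if len(k) else None,k.max() if len(k) else None,len(k))
E
```

```text
tcp px [[335.66007653 170.13705294]]
0 [[335.6, 185.1], [335.6, 205.9]]
0.1 [[337.3, 185.2], [339.6, 206.2]]
0.2 [[339.0, 185.2], [343.6, 206.2]]
0.3 [[340.6, 185.0], [347.5, 205.8]]
150 300 340 37
153 300 339 38
156 300 340 41
159 300 340 41
162 301 341 41
165 302 342 41
168 303 344 27
171 306 345 20
174 306 360 28
177 306 366 34
180 306 347 23
183 307 350 27
186 308 351 28
189 328 352 25
192 328 350 23
195 302 351 28
198 325 352 28
201 325 352 28
204 325 353 29
207 324 353 30
210 322 373 38
213 328 373 36
216 334 379 37
219 340 379 40
```

Call:
carry_out(
  rows=[
    [1, 0, -0.23, 0.6, 0],
    [1, 0, -0.23, 0.6, 0],
    [1, 0, -0.23, 0.6, 0],
    [1, 0, -0.23, 0.6, 0],
    [1, 0, -0.23, 0.6, 0],
    [1, 0, -0.23, 0.6, 0],
    [1, 0, -0.23, 0.6, 0],
    [1, 0, -0.23, 0.6, 0],
    [1, 0, -0.2, 0.4, 0],
    [1, 0, -0.1, 0.2, 0],
    [1, 0, 0, 0, 0],
  ],
)

```text
time: 17.45
ee_pos: [0.5297, 0.1235, 0.1231]
eef_rot: [-0.69, 0.71, 0.11, -0.089]
ft_force: [-0.2, -0.5, -1.6]
width: 0.0454
```

```bash
python3 to.py .52 .149 .104 -88; python3 - <<'E'
from h import *
a=camera("side");b=camera("top")
cv2.imwrite("pics/side22.png",a);cv2.imwrite("pics/top22.png",b)
print([(np.round(d["xy"],1).tolist(),round(d["conf"],2)) for d in pinpoint("bung_foot","side")],[(np.round(d["xy"],1).tolist(),round(d["conf"],2)) for d in pinpoint("bung_grip","side")])
im=a.max(2).astype(int)
for y in range(200,300,4):
    k=np.where(im[y,300:375]<70)[0]+300
    print(y,k.min() if len(k) else None,k.max() if len(k) else None,len(k))
E
```

```text
t 17.45 tcp [0.5297 0.1235 0.1231] F [-0.1584 -0.5134 -1.6292] w 0.04544195160572059 tilt 16.21395655434094
az -91.81498588852332 ty [-0.9603  0.0233  0.2781]
units [-0.8234  0.1543  0.7296] turn -0.7629971777046649
[([338.5, 257.7], 0.79), ([306.4, 202.7], 0.37)] [([332.0, 232.8], 0.74), ([361.9, 153.2], 0.58)]
200 300 339 34
204 302 334 31
208 303 334 30
212 300 373 59
216 300 373 62
220 300 374 68
224 300 372 56
228 300 363 40
232 321 337 17
236 322 339 18
240 323 342 20
244 323 341 19
248 324 342 19
252 329 343 15
256 330 343 14
260 332 343 12
264 None None 0
268 None None 0
272 None None 0
276 None None 0
280 None None 0
284 None None 0
288 None None 0
292 None None 0
296 None None 0
```

Call:
carry_out(
  rows=[
    [1, 0, -0.05, 0.15, 0],
    [1, 0, -0.05, 0.15, 0],
    [1, 0, -0.04, 0.12, 0],
    [1, 0, -0.03, 0.08, 0],
    [1, 0, 0, 0, 0],
  ],
)

```text
time: 18.07
ee_pos: [0.5327, 0.1265, 0.1112]
eef_rot: [-0.692, 0.709, 0.107, -0.085]
ft_force: [0.2, 0.5, -0.8]
width: 0.0456
```

Call:
carry_out(
  rows=[
    [1, 0, -0.03, 0.1, 0],
    [1, 0, -0.03, 0.1, 0],
    [1, 0, -0.03, 0.1, 0],
  ],
  force=30,
)

```text
time: 18.32
ee_pos: [0.5341, 0.1275, 0.1032]
eef_rot: [-0.692, 0.709, 0.107, -0.084]
ft_force: [0.9, -0.2, 30.1]
width: 0.046
```

Call:
carry_out(
  rows=[
    [1, 0, 0.15, 0.0, 0],
    [1, 0, 0.2, 0.05, 0],
    [1, 0, 0.2, 0.06, 0],
  ],
  force=15,
)

```text
time: 18.57
ee_pos: [0.518, 0.1284, 0.1047]
eef_rot: [-0.692, 0.71, 0.106, -0.082]
ft_force: [-0.3, 0.2, -1.4]
width: 0.0458
```

```bash
cat > ax.py <<'E'
from h import *
s=read_state();r=R.from_quat(s["eef_rot"]).as_matrix()
np.set_printoptions(precision=4,suppress=True)
print("t",s["time"],"tcp",s["ee_pos"],"F",s["ft_force"],"w",s["width"],"ty",r[:,1])
a=camera("side");im=a.max(2).astype(int);cv2.imwrite("pics/last.png",a)
q=[]
for y in range(228,280,3):
    k=np.where(im[y,305:372]<60)[0]+305
    if len(k)>6:q.append((y,int(k.min()),int(k.max())))
print(q)
E
python3 ax.py
```

```text
t 18.5667 tcp [0.518  0.1284 0.1047] F [-0.2812  0.2457 -1.4098] w 0.045752206675396985 ty [-0.9641  0.0205  0.2649]
[(228, 305, 339), (231, 305, 340), (234, 305, 340), (237, 305, 341), (240, 325, 341), (243, 327, 343), (246, 327, 346), (249, 327, 346), (252, 327, 345), (255, 329, 345), (258, 333, 346), (261, 334, 347), (264, 336, 347), (267, 337, 346)]
```

Call:
carry_out(
  rows=[
    [1, 0, -0.02, 0.07, 0],
    [1, 0, 0.1, 0.12, 0],
    [1, 0, 0.2, 0.14, 0],
    [1, 0, 0.2, 0.12, 0],
  ],
  force=12,
)

```text
time: 18.95
ee_pos: [0.5034, 0.1298, 0.1005]
eef_rot: [-0.692, 0.71, 0.103, -0.079]
ft_force: [1.2, -2.2, 10.1]
width: 0.0457
```

```bash
python3 ax.py
```

```text
t 18.95 tcp [0.5034 0.1298 0.1005] F [ 1.205  -2.2218 10.068 ] w 0.045724999768260846 ty [-0.9666  0.0212  0.2553]
[(228, 306, 344), (231, 306, 345), (234, 308, 345), (237, 310, 346), (240, 311, 345), (243, 331, 346), (246, 331, 348), (249, 330, 350), (252, 330, 349), (255, 331, 348), (258, 335, 348), (261, 335, 348), (264, 337, 348), (267, 337, 347)]
```

Call:
carry_out(
  rows=[
    [1, 0, 0.2, 0.09, 0],
    [1, 0, 0.2, 0.08, 0],
    [1, 0, 0.2, 0.08, 0],
  ],
  force=10,
)

```text
time: 19.25
ee_pos: [0.4848, 0.1301, 0.0994]
eef_rot: [-0.692, 0.711, 0.101, -0.077]
ft_force: [2.2, -1.9, 10.0]
width: 0.0457
```

```bash
python3 ax.py
```

```text
t 19.25 tcp [0.4848 0.1301 0.0994] F [ 2.2185 -1.9043  9.9594] w 0.04566756385692727 ty [-0.9679  0.0222  0.2503]
[(228, 314, 351), (231, 314, 353), (234, 314, 353), (237, 317, 352), (240, 318, 351), (243, 338, 351), (246, 336, 352), (249, 334, 353), (252, 334, 354), (255, 335, 353), (258, 337, 351), (261, 337, 350), (264, 337, 349), (267, 338, 349)]
```

The plug's column is now vertical in the image (column about 343–344 from row 246 to 264). I'll press lightly, open and retreat.

Call:
carry_out(
  rows=[
    [1, 0, 0, 0.04, 0],
    [1, 0, 0, 0.0, 0],
    [0.3, 0, 0, 0, 0],
    [0, 0, 0, 0, 0],
    [-0.5, 0, 0, 0, 0],
    [-1, 0, 0, 0, 0],
    [-1, 0, 0, 0, 0],
    [-1, 0, 0, 0, 0],
    [-1, 0, 0, 0, 0],
  ],
  force=10,
)

```text
time: 20.05
ee_pos: [0.4815, 0.1302, 0.0981]
eef_rot: [-0.692, 0.71, 0.101, -0.078]
ft_force: [0.2, 1.0, -0.2]
width: 0.0719
```

```bash
python3 ax.py
```

```text
t 20.05 tcp [0.4815 0.1302 0.0981] F [ 0.2492  1.0011 -0.1805] w 0.07189711487774741 ty [-0.9676  0.0213  0.2516]
[(228, 316, 353), (231, 315, 353), (234, 316, 354), (237, 317, 350), (240, 319, 350), (243, 329, 350), (246, 335, 350), (249, 333, 352), (252, 333, 353), (255, 334, 352), (258, 336, 350), (261, 336, 350), (264, 337, 349), (267, 338, 348)]
```

Call:
carry_out(
  rows=[
    [-1, 0, 0, 0, 0],
    [-1, 0, 0, 0, 0],
    [-1, 0, 0, 0, 0],
    [-1, 0, 0.05, -0.2, 0],
    [-1, 0, 0.1, -0.3, 0],
    [-1, 0, 0.1, -0.4, 0],
    [-1, 0, 0.1, -0.5, 0],
    [-1, 0, 0.1, -0.6, 0],
    [-1, 0, 0.2, -0.8, 0],
    [-1, 0, 0.2, -0.8, 0],
    [-1, 0, 0.2, -0.8, 0],
    [-1, 0, 0.2, -0.8, 0],
    [-1, 0, 0, 0, 0],
  ],
)

```text
time: 21.18
ee_pos: [0.4832, 0.1256, 0.2754]
eef_rot: [-0.693, 0.71, 0.101, -0.077]
ft_force: [0.5, 0.9, 0.2]
width: 0.087
```

```bash
python3 ax.py; python3 - <<'E'
from h import *
a=camera("side");b=camera("top")
cv2.imwrite("pics/final.png",np.hstack([cv2.resize(a[130:310,230:450],(440,360),interpolation=3),cv2.resize(b[130:310,225:405],(360,360),interpolation=3)]))
for c in("side","top"):
    for q in("bung_foot","bung_grip","tray_in","jar","pick"):print(c,q,[(np.round(d["xy"],1).tolist(),round(d["conf"],2)) for d in pinpoint(q,c)[:4]])
E
python3 look.py 30
```

```text
t 21.1833 tcp [0.4832 0.1256 0.2754] F [0.5073 0.9185 0.2053] w 0.08698700944201236 ty [-0.9684  0.0194  0.2488]
[(231, 339, 350), (234, 338, 350), (237, 337, 349), (240, 337, 349), (243, 337, 350), (246, 336, 350), (249, 334, 352), (252, 334, 353), (255, 335, 352), (258, 336, 350), (261, 336, 349), (264, 337, 349), (267, 338, 348)]
side bung_foot [([342.0, 264.6], 0.96), ([307.2, 204.5], 0.87)]
side bung_grip [([302.3, 181.7], 0.89), ([361.6, 153.6], 0.64), ([344.0, 244.5], 0.58)]
side tray_in [([335.1, 270.0], 0.62)]
side jar [([345.0, 267.7], 0.74), ([292.2, 233.7], 0.72)]
side pick [([385.6, 245.1], 0.87)]
top bung_foot [([448.3, 231.8], 0.76), ([376.2, 187.6], 0.75)]
top bung_grip [([456.3, 225.0], 0.74), ([377.4, 178.6], 0.55)]
top tray_in [([285.1, 241.3], 0.78)]
top jar [([325.0, 187.3], 0.76)]
top pick [([412.4, 175.2], 0.61), ([200.3, 248.6], 0.32)]
can px shift 0.682 [ 4.   -2.75]
can px shift 0.9987 [0. 0.]
```

View pics/final.png

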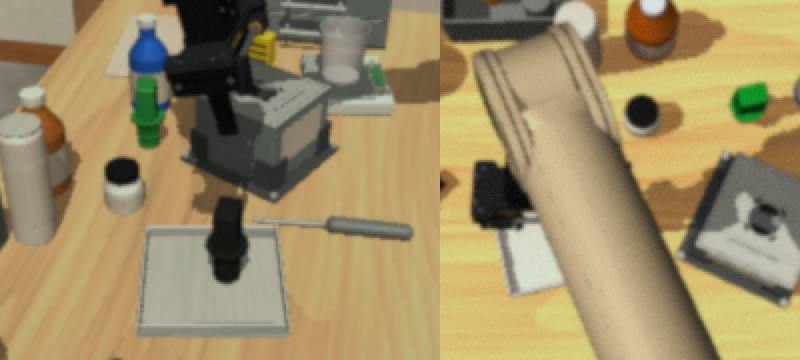

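The last picture shows the bung standing free on its plug in the tray: foot at side ≈(342,265), column vertical. The jar, pick and can are where they were. One number check, then I'll hand in.

```bash
python3 - <<'E'
from h import *
p=onz("side",(342,264.6),.004);print(p,p[:2]-np.array([.506,.149]))
s=read_state();print(s["time"],s["width"],s["ft_force"])
print(close_job())
E
```

```text
[0.49347344 0.12336745 0.004     ] [-0.01252656 -0.02563255]
21.8833 0.08690389251722527 [ 0.35513533  0.18785005 -0.74743566]
the job is handed in; nothing more can be done
None
```

I rocked the black bung out of the grey can, stood it upright in the aluminium tray, let go, and handed the job in at 21.9 s of the 64 s allowed.

**Pulling it out:** I rocked the bung along world x while pulling, mostly at 10–25 N, until the force dropped to about its own weight. One reading reached 30 N. In a picture at that moment one patch of the can had moved about a quarter of a pixel, so it may have lifted slightly. I eased off at once, and the can measured zero shift in every check after that until the bung was out. A lift under about 2 mm could go unseen by those pictures.

**Placing it:** It came out tilted with the gripper by about 0.27 rad. I righted it by pressing its foot on the tray floor and shifting the gripper sideways. One contact peaked at 30 N.

**Last checks:**
- **Bung:** it is standing vertical in the side view, about 13 mm and 26 mm from the tray's centre along world x and y (allowed: 80 mm).
- **Tray, jar and can:** the tray moved about 1 pixel at most. The jar and can look unmoved.
- **Gripper:** it is open and well above everything, with no contact force.

**Checks that failed or disagreed:**
- One can patch was hidden by the arm in the final picture, so its match failed; the other patch showed zero shift.
- The network put the pick in the wrong place in the final top view, but the side view shows it in place.
- The network also took the standing bung for the jar once.

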